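# Slide the runner block round the bent guide rod

## Task

Thread the loose bored runner block onto the free end of the bent guide rod and slide it round the bend, turning it with the rod, until it sits fully home against the stop collar at the post. Let go of it there, hanging still on the rod, and leave the other things on the bench where they are.

Things in the scene. Friction and masses are not known exactly. Their poses are not given: they have to be found in the camera images.
- runner: Runner: plain aluminium block, 36 mm long (its x), 40 wide (y), 40 high (z), about 0.15 kg, standing loose on the bench. A round 22 mm bore with 2 mm chamfered mouths runs right through it along its x, in the middle of the end faces; both ends are alike. Origin: centre of the underside. Grip it across its width (y).
- runner_bore (a point): Centre of the runner's bore, also the block's centre, 20 mm above its underside. The two small dark screw holes on the block's top lie in line with the bore.
- guide_stand: Guide stand, fixed to the bench: grey base plate 230 x 190 mm (its x, y), 12 thick; near its +x edge an upright aluminium post, 130 mm high, carries a level bent steel rod, 12 mm diameter, rounded at its free end, held by the post only. Rod centre line at z = 110 mm. Origin: centre of the plate's underside; z up.
- rod_tip (a point): Free end of the rod, on its centre line; in the stand's frame (-85, -85, 110) mm. From here the rod runs straight along the stand's +y for 55 mm.
- bend_start (a point): Where the bend starts, on the rod's centre line; in the stand's frame (-85, -30, 110) mm. From here the rod makes a quarter bend of 100 mm radius about (15, -30), clockwise seen from above.
- bend_end (a point): Where the bend ends, on the rod's centre line; in the stand's frame (15, 70, 110) mm. From here the rod runs straight along the stand's +x for 50 mm to the stop collar.
- collar_face (a point): Centre of the near face of the stop collar (fixed disc, 32 mm diameter, 10 mm thick, on the rod in front of the post); in the stand's frame (65, 70, 110) mm. Home, the runner's end face lies against it, the bore centre 18 mm before it. Once let go, the block hangs on the rod, its bore centre 5 mm below the rod's centre line.
- bracket_c: Bystander: metal angle bracket, 90 mm long and 50 mm high, beyond the runner. Origin: centre of the underside.
- tape_measure: Bystander: black tape measure, 80 mm long and 69 mm high, left of the stand. Origin: centre of the underside.

How it is judged (in metres and radians):
At the end, for the whole second after the job is handed in: The runner hangs on the rod's last straight, released and still (below 20 mm/s and 0.3 rad/s), its end face within 6 mm of the stop collar's face, its bore in line with the rod there within 0.35 rad and its bore centre within 12 mm sideways and 14 mm below to 10 mm above the rod's centre line (x of runner_bore in the frame of guide_stand between 0.041 and 0.055 m and y of runner_bore in the frame of guide_stand between 0.058 and 0.082 m and z of runner_bore in the frame of guide_stand between 0.096 and 0.12 m and angle between the x axis of runner and the x axis of guide_stand, either way round below 0.35 rad and linear speed of runner below 0.02 m/s and angular speed of runner below 0.3 rad/s); the robot touches nothing.
It fails at once if the bracket is shifted by more than 30 mm (distance of bracket_c from where it was at the start of the episode above 0.03 m).
It fails at once if the tape measure is shifted by more than 30 mm (distance of tape_measure from where it was at the start of the episode above 0.03 m).
It also fails if it takes over 54 s, if anything falls off the work surface, if the arm or the gripper's body presses on something with over 40 N, if the wrist force passes 120 N, or if a joint passes its speed limit or range.

## Robot

A 6-joint arm with a two-finger parallel gripper is mounted at the origin on a cart in front of the work surface, level with it; the furniture and walls round the work are solid. World frame = base frame: x ahead of the robot, y to its left, z up, the work surface at z = 0. Lengths are in m, angles in degrees, forces in N, time in s.
With the tool pointing down it reaches from about 0.275 to 0.85 m from the base axis. Payload 19 kg.
Tool frame: the origin (TCP) lies between the finger pads; the fingertips stand 14 mm ahead of it and the grasp point (between the pads) lies 5 mm behind it; z points along the fingers, x is the direction in which the jaws open and shut, and the axes are right-handed (so a half turn about z gives the same grasp; the last joint's range is limited). The gripper opens to 85 mm and grips with 20 to 120 N. Pads are 22 mm wide; open, the fingers measure 114 mm over their backs; the gripper's body (76 mm by 85 mm) begins 54 mm behind the grasp point. The pads swing forward as they close: fully open they stand 13 mm farther back than shut.
Start: joints at [-82.277, 8.623, 82.357, -0, 89.026, -7.678], TCP at [0.153, -0.554, 0.245] pointing down, gripper open.
Joint ranges: [-160.23, 160.23], [-39.13, 120.54], [6.94, 153.29], [-79.49, 259.48], [9.18, 160.14], [-161.06, 161.06]. Speed limits (degrees/s): [108.29, 108.29, 127.2, 172.46, 172.46, 172.46].

## Interface

Orientations are given as [roll, pitch, yaw] about the fixed x, y, z axes, in that order (R = Rz(yaw) Ry(pitch) Rx(roll)).
In Python, from station import sense, read_camera, calibration, finish_job gives the robot as it stands.
- The arm moves only by the tool arm_command, never from a script. Its argument "rows" is one flat list of numbers, 6 for each row, row after row: the shift along the tool's x, y, z in cm, then the turn, a rotation vector about the tool's x, y, z in degrees. In form: [dx, dy, dz, wx, wy, wz, dx, dy, dz, wx, wy, wz, ...]. A call has 1 to 20 rows; each row is the pose to reach, as a shift and turn from the pose commanded when the call began, along the tool's axes at that moment; what a row does not reach only later rows make up. A row lasts 1/8 s, in which the tool goes at most 62.5 mm and 10.7 degrees, less where a joint would pass 70% of its speed; a pose out of reach is approached as far as the arm can. A call with a gripper value outside its range is refused whole. "jaw" is the opening, from 0 (shut) to 1 (fully open), set as the call begins (left out, the last holds). The fingers move at their own pace and stop on an object; "newtons" is the grip in N (left out, the last holds). Time passes only in rows, so rows that repeat a pose let the fingers close. It gives the time, the measured TCP pose, the force and the opening at its end, in the units of the state.
- sense(): the state, without advancing time (a new reading comes with each control period).
- read_camera(name): name is "scene" or "top"; returns (picture, depth): 480x640x3 uint8, blue, green, red; 480x640 float32, m along the optical axis (not along the pixel's ray), 0 where there is no reading.
- calibration(name): a dict with "fx", "fy", "cx", "cy" (pixels), "R" (3x3) and "t" (3): a world point X has camera coordinates R X + t. Camera axes: x right, y down, z forward; pixel columns grow to the right and rows downward; lengths in m; the calibration is good to about 2 mm. A picture is of the moment at which its call begins. calibration takes no time and is no camera call.
- finish_job(): hands the job in, once; it reports no verdict.
The state is a dict: "time_s": time; "joints": joint angles; "joint_velocities": joint speeds; "joint_efforts": joint torques, N m; "eef_pos": TCP position; "eef_rot": TCP orientation; "wrist_force": force on the tool from outside, world axes, zero at the start; "wrist_torque": the same for the moment, N m; "finger_gap": finger opening in m.
Only numpy, scipy, OpenCV 4.12 (cv2) and the standard library are available. Lean on these libraries where they do the work, as an engineer would, in place of code of your own. Each camera call takes 0.05 s, during which the arm holds its last target.

## Working session

There is one attempt and no reset: what is moved stays moved. The work goes in short steps, Python scripts to look and compute and a tool call to move; the robot and the scene stay as the last step left them, time stands still between calls to the robot, and variables do not carry over. Pictures are saved under pics/ and viewed, and the job is handed in when it is done.

Besides the shell and the picture viewer there is one more tool, called after "Call:" in YAML: its name, and indented under it one key for each argument. arm_command: Moves the arm, as the interface text tells. Its arguments: {"type":"object","properties":{"rows":{"type":"array"},"jaw":{"type":"number"},"newtons":{"type":"number"}},"required":["rows"]}

```bash
ls; mkdir -p pics; python3 - <<'E'
from station import *
import cv2,numpy as np
np.set_printoptions(precision=4,suppress=True)
print(sense())
for n in("scene","top"):
    p,d=read_camera(n); cv2.imwrite(f"pics/{n}0.png",p); np.savez(f"{n}0.npz",p=p,d=d); print(n,calibration(n))
E
```

```text
pics
{'time_s': 0.0, 'joints': array([-82.2774,   8.6504,  82.3907,   0.    ,  89.0254,  -7.6789]), 'joint_velocities': array([ 0.0245, -0.0708, -0.0846,  0.0539,  0.0555,  0.027 ]), 'joint_efforts': array([  0.0029, -71.3048, -57.0866,  -0.    ,   0.0089,  -0.    ]), 'eef_pos': array([ 0.1526, -0.5541,  0.2447]), 'eef_rot': array([-179.9911,    0.0659,  -74.5985]), 'wrist_force': array([-0.2393,  0.1245,  0.2053]), 'wrist_torque': array([ 0.0432, -0.0441, -0.0266]), 'finger_gap': 0.0856903714385052}
scene {'fx': 554.6296270754864, 'fy': 554.6296270754864, 'cx': 328.33275427788186, 'cy': 233.12891128692394, 'R': array([[-0.7909, -0.6118, -0.0167],
       [-0.4184,  0.5604, -0.7148],
       [ 0.4466, -0.5583, -0.6991]]), 't': array([0.4713, 0.2824, 0.9813])}
top {'fx': 539.7620323366255, 'fy': 539.7620323366255, 'cx': 317.1131386356785, 'cy': 249.14480666225865, 'R': array([[ 0.0789, -0.9969,  0.004 ],
       [-0.9744, -0.0779, -0.2108],
       [ 0.2105,  0.0128, -0.9775]]), 't': array([-0.0028,  0.605 ,  1.3091])}
```

View pics/scene0.png

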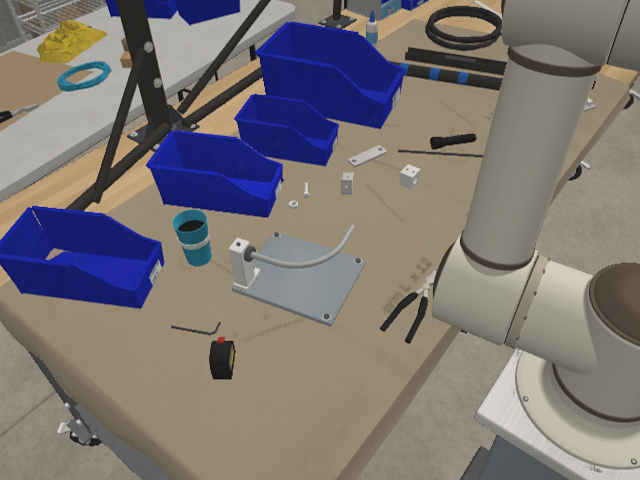

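View pics/top0.png

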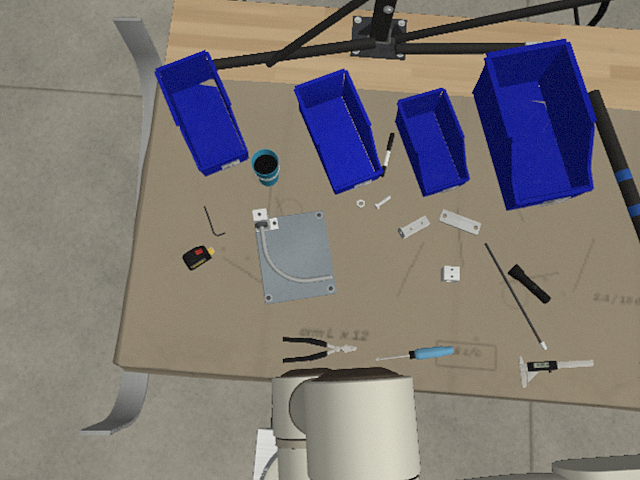

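The scene view shows the runner near (409,175), the stand near (305,275), the rod tip near (352,228), and the tape at (222,358). In the top view the runner is near (451,272), the rod tip near (330,279), and the post near (262,217). I'll zoom in next.

```bash
python3 - <<'E'
import cv2,numpy as np
p=np.load("top0.npz")["p"]; s=np.load("scene0.npz")["p"]
a=cv2.resize(p[195:315,235:355],None,fx=5,fy=5,interpolation=cv2.INTER_CUBIC)
b=cv2.resize(p[250:295,430:475],(200,200),interpolation=cv2.INTER_CUBIC)
c=cv2.resize(s[150:200,385:435],(200,200),interpolation=cv2.INTER_CUBIC)
o=np.zeros((600,800,3),np.uint8);o[:,:600]=a;o[:200,600:]=b;o[200:400,600:]=c
cv2.imwrite("pics/z1.png",o)
cv2.imwrite("pics/z2.png",cv2.resize(s[210:330,220:380],None,fx=5,fy=5,interpolation=cv2.INTER_CUBIC))
E
```

```text
(no output)
```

View pics/z1.png

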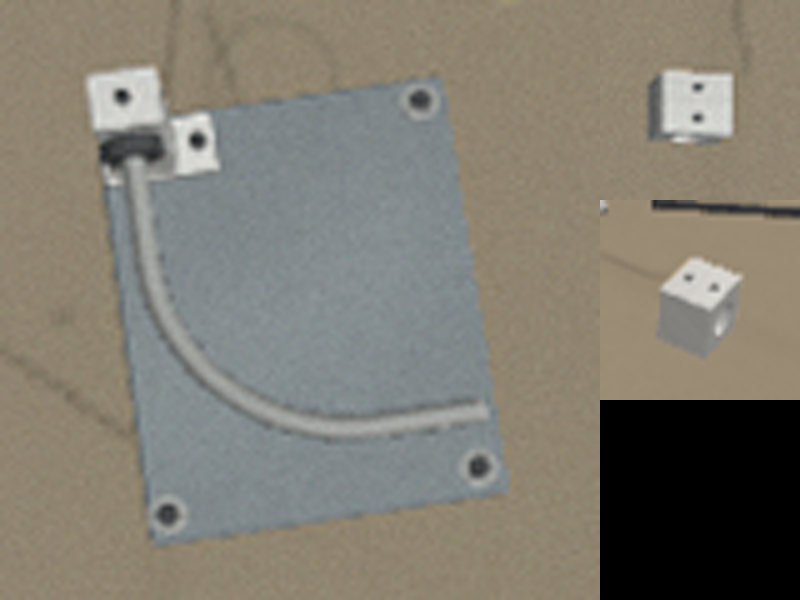

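View pics/z2.png

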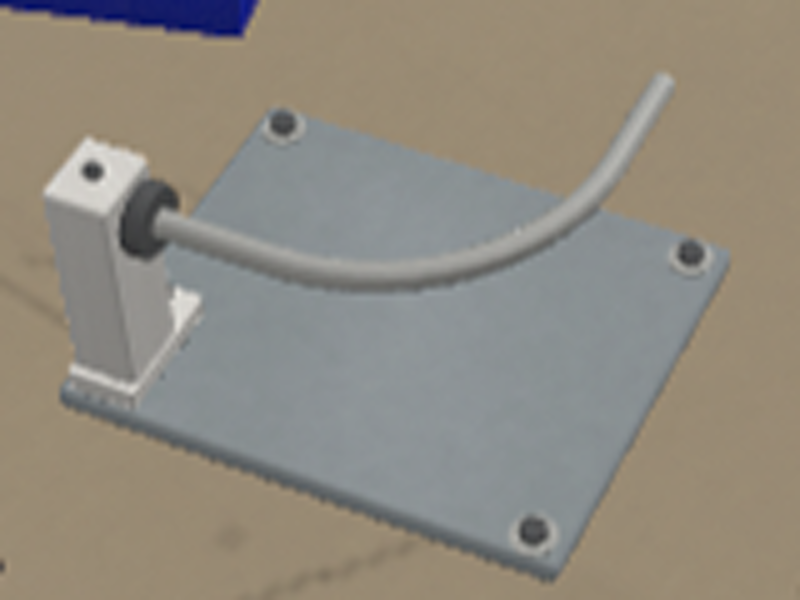

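In the zoomed views, three plate bolts, the rod tip, the collar and the runner's two screw holes are visible in both cameras. I'll triangulate those.

```bash
cat > h.py <<'E'
import cv2,numpy as np
from station import *
np.set_printoptions(precision=4,suppress=True)
def ray(n,px):
    c=calibration(n);R=np.array(c["R"]);t=np.array(c["t"])
    d=R.T@np.array([(px[0]-c["cx"])/c["fx"],(px[1]-c["cy"])/c["fy"],1]);return -R.T@t,d
def plane(n,px,z):
    o,d=ray(n,px);return o+d*(z-o[2])/d[2]
def tri(a,b):
    o1,d1=ray("top",a);o2,d2=ray("scene",b);d1/=np.linalg.norm(d1);d2/=np.linalg.norm(d2)
    s=np.linalg.lstsq(np.c_[d1,-d2],o2-o1,rcond=None)[0]
    p,q=o1+d1*s[0],o2+d2*s[1];return (p+q)/2,np.linalg.norm(p-q)*1000
def proj(n,X):
    c=calibration(n);v=np.array(c["R"])@X+np.array(c["t"]);return c["fx"]*v[0]/v[2]+c["cx"],c["fy"]*v[1]/v[2]+c["cy"]
def dark(img,g,r=4):
    x,y=int(round(g[0])),int(round(g[1]));w=img[y-r:y+r+1,x-r:x+r+1].mean(2)
    k=np.clip(np.percentile(w,50)-w-25,0,None);yy,xx=np.mgrid[y-r:y+r+1,x-r:x+r+1];return np.array([(k*xx).sum(),(k*yy).sum()])/k.sum()
E
python3 - <<'E'
from h import *
T=np.load("top0.npz")["p"];S=np.load("scene0.npz")["p"]
f=lambda z,o,s:(np.array(z)+.5)/s-.5+np.array(o)
t=lambda z:f(z,(235,195),5); s=lambda z:f(z,(220,210),5)
B=[]
for a,b in [((420,100),(283,124)),((478,467),(690,254)),((168,514),(533,531)),((122,96),(93,170))]:
    X,e=tri(dark(T,t(a),3),dark(S,s(b),3));print("bolt/post",X,e);B.append(X)
d=B[0]-B[1];print("yaw +x bolts",np.degrees(np.arctan2(d[1],d[0])),np.linalg.norm(d));d=B[2]-B[1];print("yaw from +y",np.degrees(np.arctan2(-d[0],d[1])),np.linalg.norm(d))
print("centre",(B[0]+B[2])/2)
print("tip",tri(t((488,411)),s((667,79))), plane("top",t((488,411)),.11),plane("scene",s((667,79)),.11))
for nm,z in(("BL",(155,543)),("BR",(507,490)),("TR",(440,78))): print(nm,plane("top",t(z),.012))
for nm,z in(("bot",(553,578)),("right",(730,258)),("far",(268,110))): print(nm,plane("scene",s(z),.012))
t2=lambda z:f(z,(430,250),200/45);s2=lambda z:f(z,(385,150),4)
H=[]
for a,b in [((98,87),(88,78)),((98,118),(114,87))]:
    pa,pb=dark(T,t2(a),2),dark(S,s2(b),2);X,e=tri(pa,pb);print("hole",pa,pb,X,e,plane("top",pa,.04),plane("scene",pb,.04));H.append(X)
d=H[0]-H[1];print("bore yaw",np.degrees(np.arctan2(d[1],d[0])),(H[0]+H[1])/2)
d=plane("top",dark(T,t2((98,87)),2),.04)-plane("top",dark(T,t2((98,118)),2),.04);print(np.degrees(np.arctan2(d[1],d[0])))
g=cv2.cvtColor(T,cv2.COLOR_BGR2GRAY)[255:285,438:468];print(g[5:26,4:])
E
```

```text
bolt/post [0.7082 0.0494 0.015 ] 1.4583834369345299
bolt/post [0.5136 0.0037 0.0147] 0.8051898350544276
bolt/post [0.4765 0.1625 0.0134] 0.6364334499695837
bolt/post [0.6664 0.1937 0.128 ] 0.7448004408666845
yaw +x bolts 13.208517259474648 0.19983039859446328
yaw from +y 13.158058468922386 0.16312552169688735
centre [0.5924 0.106  0.0142]
tip (array([0.5277, 0.0026, 0.1105]), np.float64(0.21802467671879705)) [0.5278 0.0026 0.11  ] [0.5279 0.0021 0.11  ]
BL [0.4613 0.1675 0.012 ]
BR [ 0.5033 -0.0122  0.012 ]
TR [0.7225 0.0396 0.012 ]
bot [0.4573 0.1729 0.012 ]
right [ 0.4994 -0.0074  0.012 ]
far [0.7215 0.0438 0.012 ]
hole [451.5418 269.225 ] [406.6221 168.9883] [ 0.5833 -0.3037  0.0395] 0.5421886022015625 [ 0.5835 -0.3035  0.04  ] [ 0.5828 -0.3032  0.04  ]
hole [451.5102 276.0625] [413.1206 171.4864] [ 0.5651 -0.3041  0.0399] 1.1747397922687302 [ 0.5656 -0.3039  0.04  ] [ 0.5645 -0.3042  0.04  ]
bore yaw 1.304268406257682 [ 0.5742 -0.3039  0.0397]
1.255132861090366
[[137 132 135 132 137 135 137 135 133 134 134 134 129 129 132 131 129 132
  129 125 122 121 132 135 133 137]
 [133 132 1
[... 1469 characters left out ...]
10 216 192
  124 131 136 132 134 135 135 136]
 [ 93 118 180 212 207 207 207 211 200 168 160 200 219 209 206 213 215 190
  126 132 136 131 135 130 136 134]
 [ 92 118 178 216 209 209 210 208 182  75  93 176 211 209 212 207 215 188
  123 132 135 132 133 137 132 131]
 [ 91 119 185 216 209 212 211 213 201 154 156 196 215 213 207 214 213 186
  124 131 135 134 135 139 134 134]
 [ 95 123 190 220 219 213 207 212 217 217 220 218 215 214 213 211 217 191
  130 129 131 130 134 130 134 138]
 [ 97 116 163 187 178 181 188 195 192 191 193 199 198 201 202 204 211 184
  123 131 135 132 137 138 134 136]
 [104 111 109 109 129 164 169 174 154 137 135 145 145 146 158 165 175 156
  131 133 133 132 132 135 135 135]]
```

```bash
cat > g.py <<'E'
from h import *
def M(yaw):
    a=np.radians(yaw);return np.array([[np.cos(a),np.sin(a),0],[np.sin(a),-np.cos(a),0],[0,0,-1]])
def rel(p0,y0,p,y):  # tool shift cm, wz
    w=(-(y-y0)+180)%360-180
    return np.r_[M(y0).T@(np.array(p)-np.array(p0))*100,0,0,w]
C=np.array([0.592,0.1056,0]);YS=13.2
def st(x,y,z):
    a=np.radians(YS);return C+np.array([np.cos(a)*x-np.sin(a)*y,np.sin(a)*x+np.cos(a)*y,z*1000])/1000 if 0 else C+np.array([(np.cos(a)*x-np.sin(a)*y)/1000,(np.sin(a)*x+np.cos(a)*y)/1000,z/1000])
E
python3 - <<'E'
from g import *
s=sense();p,y=s["eef_pos"],s["eef_rot"][2]
print(rel(p,y,[.574,-.304,.10],-88.7)); print(st(-85,-85,110),st(-85,-118,110),st(47,70,110))
E
```

```text
[-12.9294 -47.265   14.4742   0.       0.      14.1008]
[0.5287 0.0034 0.11  ] [ 0.5362 -0.0287  0.11  ] [0.6218 0.1845 0.11  ]
```

Call:
arm_command:
  rows: [-1.1,-4,1.2,0,0,1.2,-2.2,-8,2.4,0,0,2.4,-3.2,-11.8,3.6,0,0,3.5,-4.3,-15.8,4.8,0,0,4.7,-5.4,-19.7,6,0,0,5.9,-6.5,-23.6,7.2,0,0,7,-7.5,-27.6,8.4,0,0,8.2,-8.6,-31.5,9.6,0,0,9.4,-9.7,-35.4,10.8,0,0,10.6,-10.8,-39.4,12,0,0,11.8,-11.9,-43.3,13.2,0,0,12.9,-12.9,-47.3,14.5,0,0,14.1,-12.9,-47.3,14.5,0,0,14.1,-12.9,-47.3,14.5,0,0,14.1]
  jaw: 1
  newtons: 30

```text
time_s: 1.85
eef_pos: [0.5741, -0.3043, 0.1]
eef_rot: [180.0, 0.0, -88.7]
wrist_force: [-0.6, -0.5, -0.2]
finger_gap: 0.0853
```

Next I go down to TCP z 0.021 and close the jaws.

Call:
arm_command:
  rows: [0,0,2,0,0,0,0,0,4,0,0,0,0,0,6,0,0,0,0,0,7.2,0,0,0,0,0,7.9,0,0,0,0,0,7.9,0,0,0,0,0,7.9,0,0,0]

```text
time_s: 2.72
eef_pos: [0.5747, -0.3045, 0.0219]
eef_rot: [-180.0, -0.0, -88.7]
wrist_force: [1.0, 0.4, -0.2]
finger_gap: 0.0853
```

Call:
arm_command:
  rows: [0,0,0,0,0,0,0,0,0,0,0,0,0,0,0,0,0,0,0,0,0,0,0,0,0,0,0,0,0,0,0,0,0,0,0,0,0,0,0,0,0,0,0,0,0,0,0,0]
  jaw: 0
  newtons: 30

```text
time_s: 3.72
eef_pos: [0.5746, -0.3044, 0.0216]
eef_rot: [-180.0, -0.0, -88.7]
wrist_force: [-0.8, -1.0, 5.3]
finger_gap: 0.0397
```

```bash
python3 - <<'E'
from g import *
s=sense();p,y=s["eef_pos"],s["eef_rot"][2];print(p,y,s["finger_gap"],s["wrist_force"])
q=st(-85,-140,111.5);print(q,rel(p,y,q,13.2))
E
```

```text
[ 0.5746 -0.3044  0.0216] -88.69753689478215 0.039716593737072016 [-0.8434 -1.0344  5.3303]
[ 0.5412 -0.0501  0.1115] [ -25.4942    2.7562   -8.9923    0.        0.     -101.8975]
```

Call:
arm_command:
  rows: [0,0,-2,0,0,0,0,0,-5,0,0,0,0,0,-9,0,0,0,-2,0.2,-9,0,0,-8,-4,0.4,-9,0,0,-16,-6,0.6,-9,0,0,-24,-8,0.8,-9,0,0,-32,-10,1,-9,0,0,-40,-12,1.2,-9,0,0,-48,-14,1.5,-9,0,0,-56,-16,1.7,-9,0,0,-64,-18,1.9,-9,0,0,-72,-20,2.2,-9,0,0,-80,-22,2.4,-9,0,0,-88,-24,2.6,-9,0,0,-96,-25.5,2.8,-9,0,0,-101.9,-25.5,2.8,-9,0,0,-101.9,-25.5,2.8,-9,0,0,-101.9,-25.5,2.8,-9,0,0,-101.9]

```text
time_s: 6.1
eef_pos: [0.5407, -0.0506, 0.1115]
eef_rot: [180.0, -0.0, 13.1]
wrist_force: [-0.2, -0.5, -2.6]
finger_gap: 0.0393
```

```bash
python3 - <<'E'
from g import *
T,_=read_camera("top");S,_=read_camera("scene");print(sense())
np.savez("v1.npz",T=T,S=S)
a=cv2.resize(T[235:315,290:400],None,fx=7,fy=7,interpolation=cv2.INTER_CUBIC)
b=cv2.resize(S[180:270,310:430],None,fx=6,fy=6,interpolation=cv2.INTER_CUBIC)
cv2.imwrite("pics/a1.png",a);cv2.imwrite("pics/b1.png",b)
E
```

```text
{'time_s': 6.2, 'joints': array([-13.4663,   9.616 ,  97.1562,   0.0033,  73.2301, -26.5903]), 'joint_velocities': array([ 0.2405, -0.0345,  0.121 ,  0.0883, -0.0616, -0.1482]), 'joint_efforts': array([  0.0602, -69.5072, -53.4748,  -0.0038,   0.0083,   0.0316]), 'eef_pos': array([ 0.5407, -0.0505,  0.1114]), 'eef_rot': array([-179.9961,    0.0006,   13.1231]), 'wrist_force': array([-0.0253, -0.6725, -2.551 ]), 'wrist_torque': array([ 0.0039, -0.0409,  0.0057]), 'finger_gap': 0.03994811100453833}
```

View pics/a1.png

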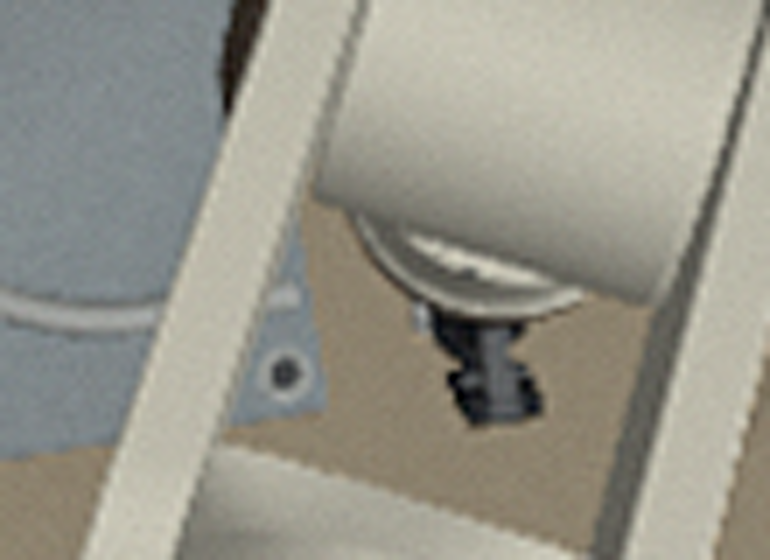

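View pics/b1.png

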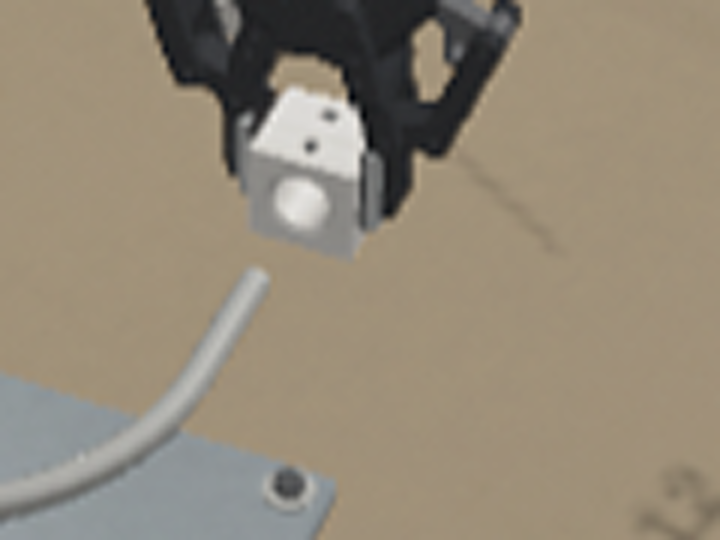

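The block is held squarely, with its bore mouth at about (360,213) in the scene view and the rod tip at about (353,225). I'll check the alignment numerically.

```bash
python3 - <<'E'
from g import *
V=np.load("v1.npz");S=V["S"]
f=lambda z:(np.array(z)+.5)/6-.5+np.array([310,180])
h=[dark(S,f(z),2) for z in((311,146),(329,115))]
a=np.radians(YS);R=np.array([[np.cos(a),np.sin(a),0],[-np.sin(a),np.cos(a),0],[0,0,1]])
for x in h: print("hole stand", R@(plane("scene",x,.1305)-C)*1000)
print("tcp stand",R@(sense()["eef_pos"]-C)*1000)
print("mouth stand (z=110)",R@(plane("scene",f((301,203)),.110)-C)*1000)
print("tip stand",R@(plane("scene",f((261,272)),.110)-C)*1000)
print("tip proj",proj("scene",st(-85,-85,110)),f((261,272)),"mouth proj",proj("scene",st(-85,-122,110)),f((301,203)))
E
```

```text
hole stand [ -84.9417 -132.9413  130.5   ]
hole stand [ -84.8235 -150.7739  130.5   ]
tcp stand [ -85.5854 -140.2473  111.3631]
mouth stand (z=110) [ -84.9768 -125.4277  110.    ]
tip stand [-85.6801 -87.496  110.    ]
tip proj (np.float64(352.3078624689587), np.float64(225.5935044572314)) [353.0833 224.9167] mouth proj (np.float64(359.1413517272018), np.float64(214.4305865419622)) [359.75   213.4167]
```

Call:
arm_command:
  rows: [0,-1,0,0,0,0,0,-2,0,0,0,0,0,-3,0,0,0,0,0,-3.5,0,0,0,0,0,-4,0,0,0,0,0,-4.5,0,0,0,0,0,-5,0,0,0,0,0,-5.5,0,0,0,0,0,-6,0,0,0,0,0,-6,0,0,0,0,0,-6,0,0,0,0]

```text
time_s: 7.58
eef_pos: [0.527, 0.0083, 0.1114]
eef_rot: [-180.0, -0.0, 13.2]
wrist_force: [-0.0, -0.2, -1.9]
finger_gap: 0.0397
```

```bash
python3 - <<'E'
from g import *
S,_=read_camera("scene");s=sense();print(s["eef_pos"],s["eef_rot"],s["wrist_force"],s["wrist_torque"])
cv2.imwrite("pics/b2.png",cv2.resize(S[180:270,310:430],None,fx=6,fy=6,interpolation=cv2.INTER_CUBIC))
E
```

```text
[0.527  0.0083 0.1113] [-179.998    -0.0004   13.1974] [-0.3148 -0.9139 -2.0255] [0.0218 0.0611 0.0191]
```

View pics/b2.png

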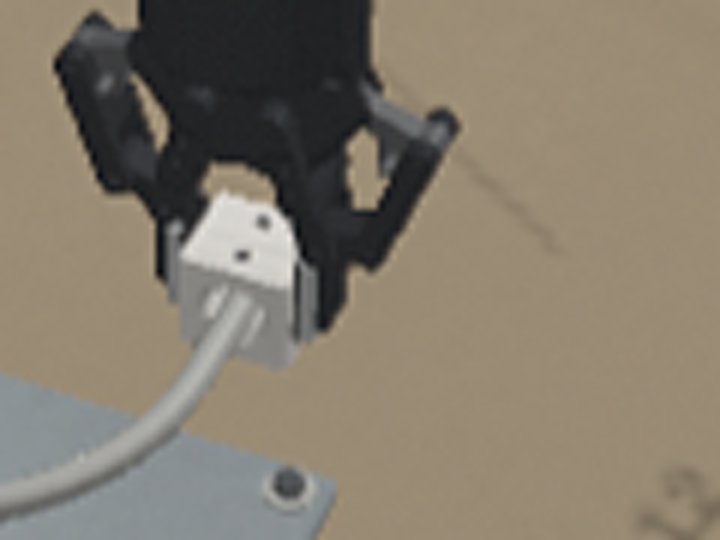

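The rod is inside the bore, centred, with no contact force. I'll plan the way round the bend.

```bash
cat > path.py <<'E'
from g import *
def rod(s):
    if s<55: return np.array([-85,-85+s])
    L=50*np.pi
    if s<55+L:
        a=(s-55)/100; return np.array([15-100*np.cos(a),-30+100*np.sin(a)])
    return np.array([15+s-55-L,70])
def wp(s,zc=111.4):
    a,b,m=rod(s-18),rod(s+18),rod(s); d=b-a
    th=np.degrees(np.arctan2(d[1],d[0]))      # bore yaw in stand
    c=.5*m+.25*(a+b)   # half sagitta in
    return st(c[0],c[1],zc), th-90+YS
E
python3 - <<'E'
from path import *
s=sense();p,y=s["eef_pos"],s["eef_rot"][2]
prev=None
ss=[(5,None)]
seq=[13,21,29,37,44,50,56,62,68,74,80,86,92,98,104,110,116,122]
for S in seq:
    q,t=wp(S);r=rel(p,y,q,t);print(S,np.round(r[[0,1,2,5]],2))
E
```

```text
13 [ 0.05 -0.79 -0.01 -0.  ]
21 [ 0.05 -1.59 -0.01 -0.  ]
29 [ 0.05 -2.39 -0.01 -0.  ]
37 [ 0.05 -3.19 -0.01 -0.  ]
44 [ 0.06 -3.89 -0.01  0.39]
50 [ 0.07 -4.49 -0.01  1.34]
56 [ 0.1  -5.09 -0.01  2.87]
62 [ 0.14 -5.69 -0.01  4.97]
68 [ 0.21 -6.28 -0.01  7.64]
74 [ 0.31 -6.87 -0.01 10.88]
80 [ 0.44 -7.45 -0.01 14.32]
86 [ 0.61 -8.02 -0.01 17.76]
92 [ 0.8  -8.58 -0.01 21.2 ]
98 [ 1.04 -9.13 -0.01 24.63]
104 [ 1.3  -9.66 -0.01 28.07]
110 [  1.6  -10.18  -0.01  31.51]
116 [  1.92 -10.67  -0.01  34.95]
122 [  2.28 -11.15  -0.01  38.39]
```

Call:
arm_command:
  rows: [0,-0.8,0,0,0,0,0,-1.6,0,0,0,0,0,-2.4,0,0,0,0,0,-3.2,0,0,0,0,0.05,-3.9,0,0,0,0.4,0.05,-4.5,0,0,0,1.3,0.1,-5.1,0,0,0,2.9,0.15,-5.7,0,0,0,5,0.2,-6.3,0,0,0,7.6,0.3,-6.85,0,0,0,10.9,0.45,-7.45,0,0,0,14.3,0.6,-8,0,0,0,17.8,0.8,-8.6,0,0,0,21.2,1.05,-9.15,0,0,0,24.6,1.3,-9.65,0,0,0,28,1.6,-10.2,0,0,0,31.5,1.9,-10.65,0,0,0,35,2.3,-11.15,0,0,0,38.4,2.3,-11.15,0,0,0,38.4]

```text
time_s: 10.0
eef_pos: [0.5239, 0.1225, 0.1113]
eef_rot: [-180.0, 0.0, -25.2]
wrist_force: [-0.2, 0.3, -2.8]
finger_gap: 0.0398
```

```bash
python3 - <<'E'
from path import *
s=sense();p,y=s["eef_pos"],s["eef_rot"][2];print(p,y,s["wrist_force"],s["wrist_torque"],wp(122))
for S in [128,134,140,146,152,158,164,170,176,182,188,194,200,206,212,218,224,230,236]:
    q,t=wp(S);r=rel(p,y,q,t);print(S,np.round(r[[0,1,2,5]],2))
S,_=read_camera("scene")
cv2.imwrite("pics/b3.png",cv2.resize(S[180:290,220:380],None,fx=5,fy=5,interpolation=cv2.INTER_CUBIC))
E
```

```text
[0.5239 0.1225 0.1113] -25.183656972173104 [-0.1886  0.3231 -2.7738] [ 0.0289 -0.004   0.0347] (array([0.5237, 0.122 , 0.1114]), np.float64(-25.18817227376515))
128 [ 0.02 -0.54 -0.01  3.44]
134 [ 0.08 -1.13 -0.01  6.88]
140 [ 0.16 -1.72 -0.01 10.32]
146 [ 0.29 -2.3  -0.01 13.76]
152 [ 0.45 -2.88 -0.01 17.19]
158 [ 0.64 -3.44 -0.01 20.63]
164 [ 0.87 -3.99 -0.01 24.07]
170 [ 1.13 -4.53 -0.01 27.51]
176 [ 1.42 -5.05 -0.01 30.94]
182 [ 1.74 -5.55 -0.01 34.38]
188 [ 2.09 -6.03 -0.01 37.82]
194 [ 2.47 -6.49 -0.01 41.26]
200 [ 2.87 -6.93 -0.01 44.42]
206 [ 3.29 -7.35 -0.01 47.  ]
212 [ 3.74 -7.75 -0.01 49.02]
218 [ 4.19 -8.14 -0.01 50.46]
224 [ 4.65 -8.52 -0.01 51.32]
230 [ 5.12 -8.9  -0.01 51.62]
236 [ 5.59 -9.27 -0.01 51.62]
```

View pics/b3.png

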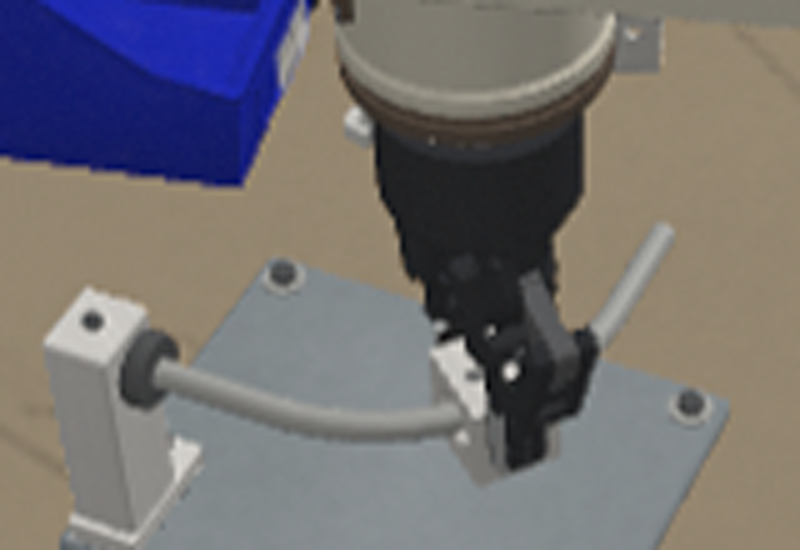

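The runner is partway round the bend at about (470,410) in the zoom, with low forces. I'll carry on.

Call:
arm_command:
  rows: [0,-0.55,0,0,0,3.4,0.1,-1.15,0,0,0,6.9,0.15,-1.7,0,0,0,10.3,0.3,-2.3,0,0,0,13.8,0.45,-2.9,0,0,0,17.2,0.65,-3.45,0,0,0,20.6,0.85,-4,0,0,0,24,1.15,-4.55,0,0,0,27.5,1.4,-5.05,0,0,0,31,1.75,-5.55,0,0,0,34.4,2.1,-6.05,0,0,0,37.8,2.45,-6.5,0,0,0,41.2,2.85,-6.95,0,0,0,44.4,3.3,-7.35,0,0,0,47,3.75,-7.75,0,0,0,49,4.2,-8.15,0,0,0,50.5,4.65,-8.5,0,0,0,51.3,5.1,-8.9,0,0,0,51.6,5.6,-9.25,0,0,0,51.6,5.6,-9.25,0,0,0,51.6]

```text
time_s: 12.55
eef_pos: [0.6143, 0.1821, 0.1112]
eef_rot: [180.0, 0.0, -76.8]
wrist_force: [0.1, 0.7, -2.0]
finger_gap: 0.0397
```

```bash
python3 - <<'E'
from path import *
s=sense();p,y=s["eef_pos"],s["eef_rot"][2];print(p,y,s["wrist_force"],s["wrist_torque"],wp(236))
a=np.radians(YS);R=np.array([[np.cos(a),np.sin(a),0],[-np.sin(a),np.cos(a),0],[0,0,1]])
print(R@(p-C)*1000)
S,_=read_camera("scene")
cv2.imwrite("pics/b4.png",cv2.resize(S[180:290,200:360],None,fx=5,fy=5,interpolation=cv2.INTER_CUBIC))
E
```

```text
[0.6143 0.1821 0.1112] -76.78350225757181 [ 0.0938  0.6929 -2.0306] [ 0.0194 -0.0201  0.0137] (array([0.6139, 0.1826, 0.1114]), np.float64(-76.8))
[ 39.1389  69.3691 111.189 ]
```

View pics/b4.png

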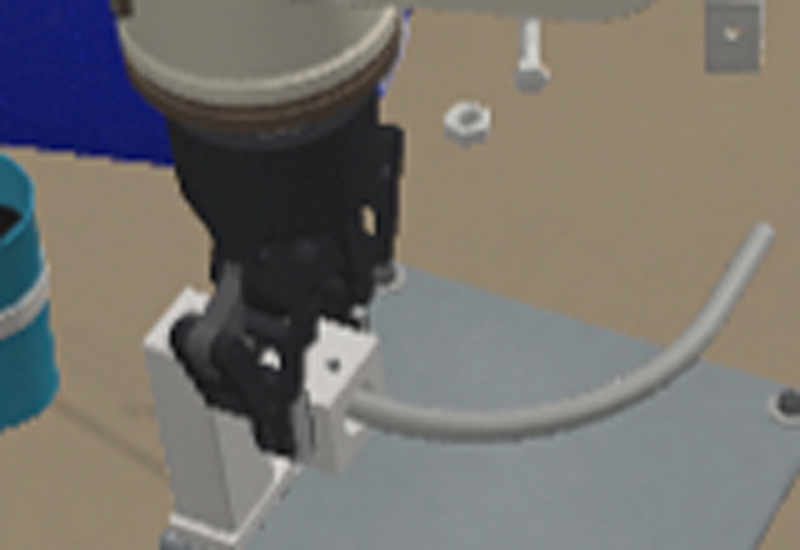

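Now creep to the collar and feel for contact.

Call:
arm_command:
  rows: [0,-0.2,0,0,0,0,0,-0.4,0,0,0,0,0,-0.5,0,0,0,0,0,-0.6,0,0,0,0,0,-0.65,0,0,0,0,0,-0.65,0,0,0,0]

```text
time_s: 13.35
eef_pos: [0.6203, 0.1835, 0.1113]
eef_rot: [-180.0, 0.0, -76.8]
wrist_force: [0.2, 0.6, -2.2]
finger_gap: 0.0398
```

Call:
arm_command:
  rows: [0,-0.05,0,0,0,0,0,-0.1,0,0,0,0,0,-0.1,0,0,0,0]

```text
time_s: 13.72
eef_pos: [0.6213, 0.1837, 0.1113]
eef_rot: [-180.0, 0.0, -76.8]
wrist_force: [-0.0, -0.0, -1.8]
finger_gap: 0.0395
```

Call:
arm_command:
  rows: [0,-0.05,0,0,0,0,0,-0.1,0,0,0,0,0,-0.1,0,0,0,0]

```text
time_s: 14.1
eef_pos: [0.6222, 0.184, 0.1113]
eef_rot: [180.0, 0.0, -76.8]
wrist_force: [0.5, 0.4, -1.7]
finger_gap: 0.0397
```

Call:
arm_command:
  rows: [0,-0.05,0,0,0,0,0,-0.1,0,0,0,0,0,-0.1,0,0,0,0]

```text
time_s: 14.48
eef_pos: [0.6224, 0.184, 0.1113]
eef_rot: [179.9, -0.0, -76.8]
wrist_force: [-10.1, -2.3, 3.0]
finger_gap: 0.0399
```

The runner touches the collar, with about 10 N along the rod. I'll ease off a little, lower it onto the rod and open.

Call:
arm_command:
  rows: [0,0.08,0,0,0,0,0,0.08,0.2,0,0,0,0,0.08,0.4,0,0,0,0,0.08,0.45,0,0,0,0,0.08,0.45,0,0,0]

```text
time_s: 15.1
eef_pos: [0.6223, 0.184, 0.1066]
eef_rot: [180.0, 0.0, -76.8]
wrist_force: [-3.1, -0.4, -2.3]
finger_gap: 0.04
```

```bash
python3 -c "
from station import *;s=sense();print(s['eef_pos'],s['wrist_force'])"
```

```text
[0.62234088 0.18404916 0.10664104] [-3.12900091 -0.40066804 -2.25791841]
```

Call:
arm_command:
  rows: [0,0,0,0,0,0,0,0,0,0,0,0,0,0,0,0,0,0,0,0,0,0,0,0,0,0,0,0,0,0,0,0,0,0,0,0,0,0,0,0,0,0,0,0,0,0,0,0]
  jaw: 1

```text
time_s: 16.1
eef_pos: [0.6224, 0.184, 0.1068]
eef_rot: [-180.0, 0.0, -76.8]
wrist_force: [0.4, 0.0, 0.0]
finger_gap: 0.0854
```

Call:
arm_command:
  rows: [0,0,-1,0,0,0,0,0,-2.5,0,0,0,0,0,-5,0,0,0,0,0,-8,0,0,0,0,0,-12,0,0,0,0,4,-14,0,0,0,0,9,-14,0,0,0,0,14,-14,0,0,0,0,19,-14,0,0,0,0,24,-14,0,0,0,0,24,-14,0,0,0,0,24,-14,0,0,0]

```text
time_s: 17.6
eef_pos: [0.3892, 0.1293, 0.2479]
eef_rot: [-179.9, -0.0, -76.8]
wrist_force: [0.2, 0.2, 0.0]
finger_gap: 0.0853
```

```bash
python3 - <<'E'
from path import *
S,_=read_camera("scene");T,_=read_camera("top");s=sense();print(s["time_s"],s["eef_pos"],s["wrist_force"])
np.savez("v5.npz",T=T,S=S)
cv2.imwrite("pics/b5.png",cv2.resize(S[210:330,200:360],None,fx=5,fy=5,interpolation=cv2.INTER_CUBIC))
cv2.imwrite("pics/a5.png",cv2.resize(T[195:315,235:355],None,fx=5,fy=5,interpolation=cv2.INTER_CUBIC))
cv2.imwrite("pics/s5.png",S)
E
```

```text
17.7 [0.3895 0.1293 0.2472] [0.0941 0.6583 0.1419]
```

View pics/b5.png

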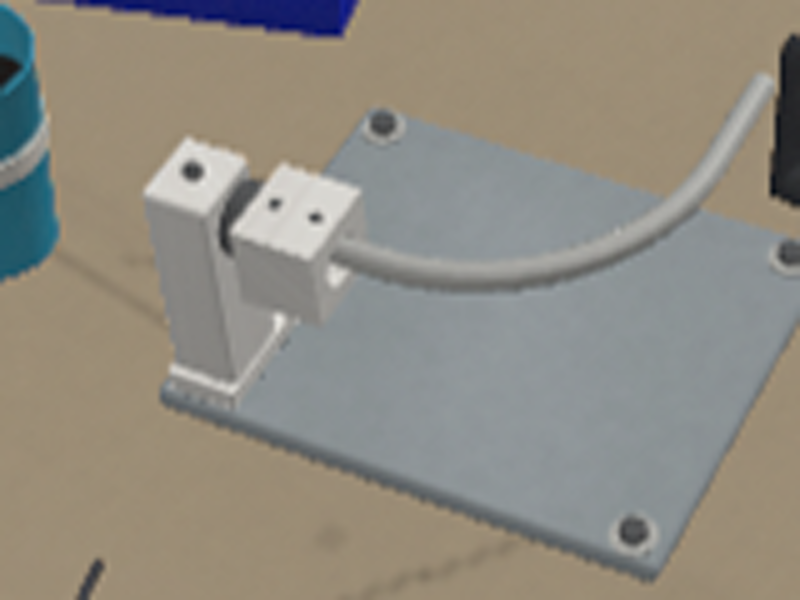

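View pics/a5.png

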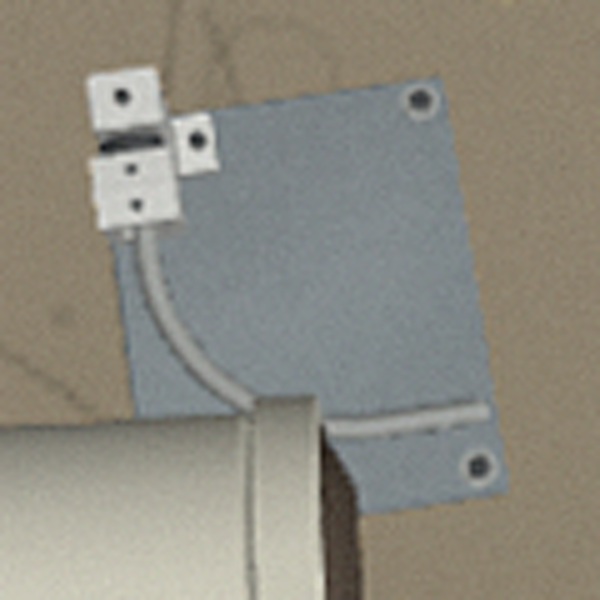

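View pics/s5.png

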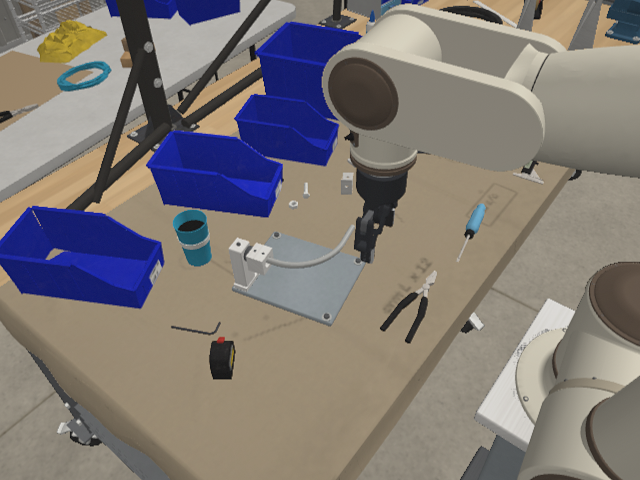

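The runner hangs by the collar, with its screw holes at (275,204) and (315,217) in the scene zoom and (131,168) and (137,205) in the top zoom. I'll measure its position and check that it stays still.

```bash
python3 - <<'E'
from path import *
V=np.load("v5.npz")
a=np.radians(YS);R=np.array([[np.cos(a),np.sin(a),0],[-np.sin(a),np.cos(a),0],[0,0,1]])
ft=lambda z:(np.array(z)+.5)/5-.5+np.array([235,195]);fs=lambda z:(np.array(z)+.5)/5-.5+np.array([200,210])
def m(T,S):
    o=[]
    for t,s in(((131,168),(275,204)),((137,205),(315,217))):
        X,e=tri(dark(T,ft(t),2),dark(S,fs(s),2));o.append(R@(X-C)*1000)
    d=o[0]-o[1];print((o[0]+o[1])/2,np.degrees(np.arctan2(d[1],d[0])))
m(V["T"],V["S"])
S,_=read_camera("scene");T,_=read_camera("top");m(T,S);s=sense()
print("t",s["time_s"],s["wrist_force"],"diff",cv2.absdiff(S[235:280,235:280],V["S"][235:280,235:280]).max())
E
```

```text
[ 46.8675  69.2017 125.161 ] 0.6680300146740697
[ 46.8756  69.1952 125.1634] 0.7492574371917282
t 17.8 [ 0.9782 -0.5307 -0.2569] diff 2
```

Its centre is at stand (46.9, 69.2), the top is at 125 mm so the bore is at 105 mm, the yaw error is below 1°, and it is still. I'll hand the job in.

```bash
python3 -c "
from station import *;print(finish_job())"
```

```text
the job is handed in; nothing more can be done
None
```

The runner is threaded on the rod and sits home against the stop collar, released and hanging still. I handed the job in at about 18 s, well inside the 54 s limit; the system reported no verdict.

- **What I did:** I gripped the block across its width, turned it about 102°, threaded it on the rod tip and took it round the bend. I pushed until I felt about 10 N at the collar, then lowered it onto the rod, let go and drew the arm back.
- **Last checks from both cameras:** The bore centre measures (46.9, 69.2, 105) mm in the stand's frame, against (47, 70, 105) expected. It is under 1° out of line with the rod, and two looks 0.1 s apart showed no movement. The arm was clear and felt only sensor noise.
- **Bystanders:** The arm never went near the tape measure or the bracket. The tape looked unmoved in the last scene picture. I did not measure either one again, and the arm hid part of the bench in the last top view.
- **Small disagreements:** The two views differed by 2–5 mm at the plate corners, and the camera-found rod tip was 1–2 mm off the position computed from the stand. Both were within the bore's clearance, and nothing else failed.

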